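# Index the camera turntable to the next culture dish

## Robot

A 6-joint arm with a two-finger parallel gripper is mounted at the origin on the work surface. World frame = base frame: x ahead of the robot, y to its left, z up, the work surface at z = 0. Lengths are in m, angles in degrees, forces in N, time in s.
With the tool pointing down it reaches from about 0.35 to 0.875 m from the base axis. Payload 4.2 kg.
Tool frame: the origin (TCP) lies between the finger pads; the fingertips stand 11 mm ahead of it and the grasp point (between the pads) lies 8 mm behind it; z points along the fingers, y is the direction in which the jaws open and shut (so a half turn about z gives the same grasp; the last joint's range is limited). The gripper opens to 87 mm and grips with 3 to 60 N. Pads are 19 mm wide; open, the fingers measure 117 mm over their backs; the gripper's body (75 mm by 190 mm) begins 51 mm behind the grasp point.
Start: joints at [88.786, 22.042, 0.453, 0, -68.411, -14.817], TCP at [0.173, 0.601, 0.234] pointing down, gripper open.
Joint ranges: [-179.83, 179.83], [-69.29, 118.12], [-61.27, 80.66], [-181.25, 117.63], [-171.15, -9.14], [-177.46, 177.46]. Speed limits (degrees/s): [159.86, 159.86, 180, 180, 180, 180].

## Interface

Orientations are given as a 3x3 rotation matrix whose columns are the frame's x, y, z axes.
In Python, from station import sense, capture, get_calibration, finish_job, search_frame, cut_out gives the robot as it stands.
- The arm moves only by the tool arm_command, never from a script. Its argument "rows" is a list of rows, each an object with "fingers": the opening in per cent of the stroke, from 0 (shut) to 100 (fully open); "travel": the shift along the tool's x, y, z in cm, a list of three; "roll": the turn about the tool's z in degrees. A call has 1 to 10 rows; each row is the pose to reach, as a shift and turn from the pose commanded when the call began, along the tool's axes at that moment; what a row does not reach only later rows make up. A row lasts 1/10 s, in which the tool goes at most 50 mm and 8.59 degrees, less where a joint would pass 70% of its speed; a pose out of reach is approached as far as the arm can. A call with a gripper value outside its range is refused whole. The fingers move at their own pace and stop on an object; the grip force is fixed at half the most. Time passes only in rows, so rows that repeat a pose let the fingers close. It gives the time, the measured TCP pose, the force and the opening at its end, in the units of the state.
- sense(): the state, without advancing time (a new reading comes with each control period).
- capture(name): name is "side" or "top" or "wrist"; returns (picture, depth): 480x640x3 uint8, red, green, blue; 480x640 float32, m along the optical axis (not along the pixel's ray), 0 where there is no reading.
- get_calibration(name): a dict with "fov_y" (degrees; the focal length in pixels is half the picture's height over the tangent of half this angle, whatever the lens; pixels are square), "cx", "cy" (the principal point, pixels), "distortion" ([k1, k2, p1, p2, k3] as OpenCV has them; the pictures are not rectified), "origin" and "attitude" of the camera in the world; the wrist camera has in their place "mount" (4x4, takes a point from camera to tool coordinates, whose origin is the TCP and whose axes are the flange's). Camera axes: x right, y down, z forward; pixel columns grow to the right and rows downward; lengths in m; the calibration is good to about 2 mm. A picture is of the moment at which its call begins: read the wrist's pose just before it. get_calibration takes no time and is no camera call.
- finish_job(): hands the job in, once; it reports no verdict.
Trained networks look in the newest picture that a camera, given by its name, has taken for a name from the list of things; names that differ only in an ending like _2 or _b are one class to them, and where a whole thing is asked for, a point or a joint stands for the part that bears it (a point fixed in the world has none). Each returns a list of dicts, best first, with "p" (0 to 1); they miss things now and then, are a little off and sometimes report something else, mostly with a low value. They report only what shows in the picture. A call takes as long as a camera call.
- search_frame(camera, label): "position" ([x, y, z] in m, in world coordinates, good to about 4 mm: the middle of the surface that is visible of it).
- cut_out(camera, label): "mask" (480x640 bool, what is visible of it).
The state is a dict: "time_s": time; "joints": joint angles; "joint_velocities": joint speeds; "effort": joint torques, N m; "tcp_pos": TCP position; "ee_rot": TCP orientation; "wrist_force": force on the tool from outside, world axes, zero at the start; "moment": the same for the moment, N m; "gripper_width": opening from 0.0 (shut) to 1.0 (fully open).
Only numpy, scipy, OpenCV 4.12 (cv2) and the standard library are available. Lean on these libraries where they do the work, as an engineer would, in place of code of your own. Each camera call takes 0.05 s, during which the arm holds its last target. There are 200 camera calls.

## Task

Index the turntable by one hole, whichever way brings the dish with the orange dot under the camera: press the plunger on the blue handle right down, swing the handle round with it to the next hole, and let the plunger spring fully back up so that its pin locks the table there. Only touch the handle and its plunger: nothing is to be lifted, the dishes must not be touched and stay in their nests, and the things standing around stay where they are. Finish with the robot clear.

Things in the scene. Friction and masses are not known exactly. Their poses are not given: they have to be found in the camera images.
- turntable (a joint): Angle of the turntable, rad: 0 in the hole where it starts, growing anticlockwise seen from above. Index holes are 60 degrees (1.047 rad) apart all round; the neighbours are at +1.047 and -1.047. With the pin out of its hole the table turns freely either way, without stops (friction about 0.12 Nm); with the pin in, it is locked to within 0.02 rad.
- plunger (a joint): How far the plunger is pressed down, m: 0 up (pin in a hole), 0.011 right down; spring 5 N at the top, 9.4 N right down. The pin reaches up from below into the steel index ring and is out of its hole from 0.0075 on. Let go between holes it stays at 0.007, rubbing under the ring, until a hole comes. Let go within 4 mm (0.028 rad) of a hole, its round nose centres itself.
- plunger_top (a point): Centre of the flat top of the black plunger button, 32 mm across, rubber-faced; 98 mm above the bench when up, 179 mm from the turntable's axis, riding round with the handle. At the start it is on the robot's side of the axis. Friction under a fingertip that holds the button down is enough to swing the table.
- handle (a point): Centre of the blue block at the handle's outer end, under the plunger button; 67 mm above the bench and 179 mm from the turntable's axis. The block is 36 mm long radially, 34 mm wide, 22 mm high; its flat upright sides can be pushed. Two 8 mm bars join it to the disc between two empty nests.
- spindle (a point): Point on the turntable's upright axis at the height of the disc's top, 70 mm above the bench. The disc is aluminium, 256 mm across, with six nests, 60 degrees apart, centres 85 mm from the axis, each of four 10 mm high posts. The steel index ring below it is 310 mm across.
- view_point (a point): Point on the upright axis of the camera's lens at the height of the disc's top; fixed, 85 mm from the spindle. The dish under the camera is centred here. The white camera with black ring light (62 mm across, underside 161 mm above the bench) hangs over it from a post 227 mm high, 225 mm from the spindle on the side away from the robot.
- dish_orange: Pale translucent culture dish, 60 mm across, 15 mm high, 22 g, lid on, with an orange ink dot on the lid; loose in a nest of the turntable with 2 mm of play. Origin: centre of its underside, 70 mm above the bench. It starts in one of the two nests next to the camera's nest, on either side.
- dish_blue: Pale translucent culture dish, 60 mm across, 15 mm high, 22 g, lid on, with a blue ink dot on the lid; loose in a nest of the turntable with 2 mm of play. Origin: centre of its underside, 70 mm above the bench. It starts in the other nest next to the camera's nest.
- dish_green: Pale translucent culture dish, 60 mm across, 15 mm high, 22 g, lid on, with a green ink dot on the lid; loose in a nest of the turntable with 2 mm of play. Origin: centre of its underside, 70 mm above the bench. It starts two nests away from the camera's.
- dish_plain: Pale translucent culture dish, 60 mm across, 15 mm high, 22 g, lid on, with no dot on the lid; loose in a nest of the turntable with 2 mm of play. Origin: centre of its underside, 70 mm above the bench. It starts under the camera.
- tip_box: Pipette tip box, grey with a clear lid, 85 x 122 x 67 mm, loose on the bench. Origin: centre of its underside. Bystander.
- flask: Conical glass flask, 85 mm across, 140 mm high, loose on the bench. Origin: centre of its underside. Bystander.
- bottle: Small amber reagent bottle with a blue cap, 56 mm across, 100 mm high, loose on the bench. Origin: centre of its underside. Bystander.

How it is judged:
By the outcome, as a careful person would: the job done as asked, in the order asked, and still so for the second after the job is handed in, with the robot touching nothing.
It also fails if it takes over 48 s, if anything falls off the work surface, if the arm or the gripper's body presses on something with over 40 N, if the wrist force passes 120 N, or if a joint passes its speed limit or range.

## Working session

There is one attempt and no reset: what is moved stays moved. The work goes in short steps, Python scripts to look and compute and a tool call to move; the robot and the scene stay as the last step left them, time stands still between calls to the robot, and variables do not carry over. Pictures are saved under pics/ and viewed, about 8 in all and at most 12, crops included, and the job is handed in when it is done.

Besides the shell and the picture viewer there is one more tool, called after "Request:" as name(argument=value, ...), one argument or row to a line, values as JSON. arm_command: Moves the arm, as the interface text tells. Its arguments: {"type":"object","properties":{"rows":{"type":"array","items":{"type":"object","properties":{"fingers":{"type":"number"},"travel":{"type":"array","items":{"type":"number"}},"roll":{"type":"number"}}}}},"required":["rows"]}

```bash
mkdir -p pics; python3 - <<'E'
from station import *
import cv2,numpy as np
s=sense();print(s['time_s'],s['tcp_pos'],s['ee_rot'],s['wrist_force'],s['gripper_width'])
ims=[]
for c in('top','side'):
    im,d=capture(c);k=get_calibration(c);print(c,k)
    cv2.imwrite(f'pics/{c}1.png',im[:,:,::-1])
    for n in('plunger_top','handle','spindle','dish_orange','dish_blue','dish_green','dish_plain','tip_box','flask','bottle'):
        r=search_frame(c,n)
        print(n,[(np.round(q['position'],3).tolist(),round(q['p'],2)) for q in r[:2]])
E
```

```text
0.0 [0.17243142 0.60013798 0.23245151] [[ 9.61055152e-01 -2.76356193e-01 -4.99888981e-04]
 [-2.76356624e-01 -9.61052791e-01 -2.13304536e-03]
 [ 1.09060596e-04  2.18812187e-03 -9.99997600e-01]] [-0.14663256 -1.03955765  0.01000392] 1.0003565464538793
top {'fov_y': 53.2500656707022, 'cx': 320.287405073608, 'cy': 237.556380337279, 'distortion': array([0.01614934, 0.        , 0.        , 0.        , 0.        ]), 'origin': array([ 0.30446552, -0.01201658,  1.31999538]), 'attitude': array([[ 0.01049369, -0.98066346,  0.19542022],
       [-0.99991766, -0.00884744,  0.00929519],
       [-0.00738649, -0.19550167, -0.98067555]])}
plunger_top [([0.423, 0.034, 0.102], 0.58), ([0.544, -0.407, 0.06], 0.17)]
handle [([0.57, 0.031, 0.071], 0.76)]
spindle [([0.593, 0.043, 0.07], 0.78)]
dish_orange [([0.602, 0.115, 0.087], 0.82), ([0.592, -0.051, 0.083], 0.18)]
dish_blue [([0.674, -0.019, 0.083], 0.88), ([0.576, 0.03, 0.069], 0.33)]
dish_green [([0.593, -0.056, 0.082], 0.81)]
dish_plain [([0.662, 0.06, 0.085], 0.73)]
tip_box [([0.575, 0.415, 0.066], 0.95)]
flask [([0.549, -0.41, 0.061], 0.97)]
bottle
[... 198 characters left out ...]
        ,  0.        ,  0.        ]), 'origin': array([ 0.25979657, -0.55316434,  0.78812712]), 'attitude': array([[ 0.89406568, -0.33311335,  0.29946962],
       [-0.44788511, -0.65474149,  0.60886166],
       [-0.00674476, -0.67849029, -0.7345784 ]])}
plunger_top [([0.425, 0.032, 0.095], 0.54)]
handle []
spindle [([0.586, 0.025, 0.069], 0.58)]
dish_orange [([0.606, 0.106, 0.083], 0.96)]
dish_blue [([0.673, -0.026, 0.081], 0.97), ([0.608, 0.107, 0.085], 0.22)]
dish_green [([0.595, -0.058, 0.083], 0.59)]
dish_plain [([0.672, 0.059, 0.084], 0.88)]
tip_box [([0.571, 0.393, 0.065], 0.82)]
flask [([0.542, -0.431, 0.055], 0.94), ([0.574, 0.394, 0.064], 0.57)]
bottle [([0.371, 0.324, 0.056], 0.8)]
```

View pics/top1.png

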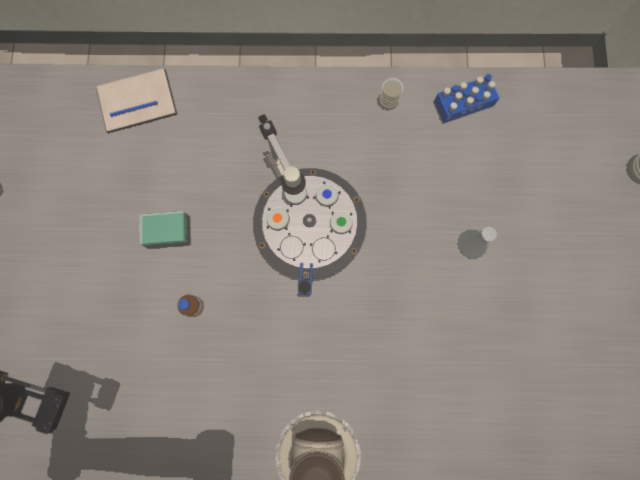

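View pics/side1.png

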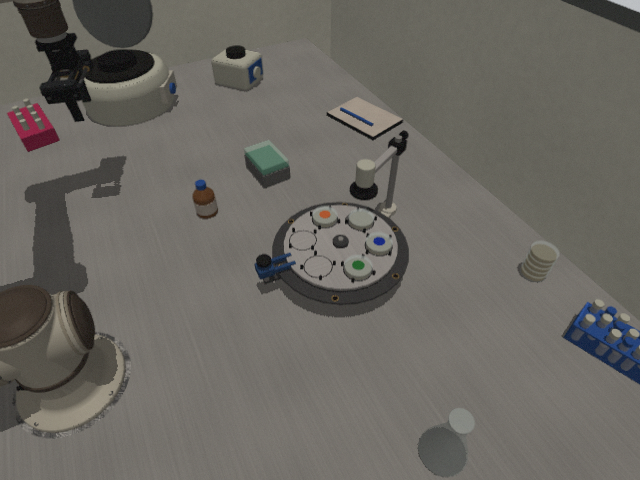

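The scene is clear: with the spindle near (0.597, 0.028), orange has to go clockwise from 84° to 24°. The handle therefore swings towards +y, from about 176° to 116°. I'll move above the plunger for a closer look.

Request:
arm_command(
  rows=[
    {"fingers": 0,"travel": [39.7,47.6,-1.8],"roll": 0},
    {"fingers": 0,"travel": [39.7,47.6,-1.8],"roll": 0},
    {"fingers": 0,"travel": [39.7,47.6,-1.8],"roll": 0},
    {"fingers": 0,"travel": [39.7,47.6,-1.8],"roll": 0},
    {"fingers": 0,"travel": [39.7,47.6,-1.8],"roll": 0},
    {"fingers": 0,"travel": [39.7,47.6,-1.8],"roll": 0},
    {"fingers": 0,"travel": [39.7,47.6,-1.8],"roll": 0},
    {"fingers": 0,"travel": [39.7,47.6,-1.8],"roll": 0},
    {"fingers": 0,"travel": [39.7,47.6,-1.8],"roll": 0},
    {"fingers": 0,"travel": [39.7,47.6,-1.8],"roll": 0},
  ],
)

```text
time_s: 2.1
tcp_pos: [0.3746, 0.1415, 0.2487]
ee_rot: [[0.961, -0.275, 0.001], [-0.275, -0.961, 0.001], [0.001, -0.001, -1.0]]
wrist_force: [1.9, -0.4, 0.5]
gripper_width: 0.169
```

Request:
arm_command(
  rows=[
    {"fingers": 0,"travel": [9.0,8.6,0],"roll": 0},
    {"fingers": 0,"travel": [9.0,8.6,0],"roll": 0},
    {"fingers": 0,"travel": [9.0,8.6,0],"roll": 0},
    {"fingers": 0,"travel": [9.0,8.6,0],"roll": 0},
    {"fingers": 0,"travel": [9.0,8.6,0],"roll": 0},
  ],
)

```text
time_s: 2.6
tcp_pos: [0.437, 0.0354, 0.248]
ee_rot: [[0.961, -0.278, -0.0], [-0.278, -0.961, 0.0], [-0.0, 0.0, -1.0]]
wrist_force: [-0.2, 0.1, 0.2]
gripper_width: 0.006
```

```bash
cat > h.py <<'E'
from station import *
import cv2,numpy as np
def pose(c):
    k=get_calibration(c)
    if 'mount' in k:
        s=sense();T=np.eye(4);T[:3,:3]=s['ee_rot'];T[:3,3]=s['tcp_pos'];T=T@np.array(k['mount']);return k,T[:3,:3],T[:3,3]
    return k,np.array(k['attitude']),np.array(k['origin'])
def on_plane(c,uv,z,P=None):
    k,R,o=P or pose(c);f=240/np.tan(np.radians(k['fov_y']/2))
    K=np.array([[f,0,k['cx']],[0,f,k['cy']],[0,0,1]])
    n=cv2.undistortPoints(np.float64(uv).reshape(-1,1,2),K,np.array(k['distortion']))[:,0]
    d=np.c_[n,np.ones(len(n))]@R.T
    return o+d*((z-o[2])/d[:,2])[:,None]
E
python3 - <<'E'
from h import *
s=sense();print(s['tcp_pos'],s['gripper_width'],s['wrist_force'])
P=pose('wrist');im,d=capture('wrist');print(P[2])
cv2.imwrite('pics/w1.png',im[:,:,::-1])
for n,z in(('plunger_top',.098),('spindle',.07),('dish_orange',.085),('dish_blue',.085),('dish_green',.085),('dish_plain',.085)):
    r=search_frame('wrist',n);print(n,[(np.round(q['position'],3).tolist(),round(q['p'],2)) for q in r[:2]])
    r=cut_out('wrist',n)
    if r:
        v,u=np.nonzero(r[0]['mask']);print('  ',u.mean(),v.mean(),len(u),on_plane('wrist',[u.mean(),v.mean()],z,P).round(4))
E
```

```text
[0.43695229 0.03543538 0.24797511] 0.005692007924991654 [-0.16834547  0.0627057   0.1591028 ]
[0.51272983 0.01209015 0.39749477]
plunger_top [([0.426, 0.039, 0.099], 0.71)]
   322.92094455852157 234.6971252566735 974 [[0.4295 0.0358 0.098 ]]
spindle [([0.555, 0.038, 0.071], 0.88), ([0.593, -0.052, 0.085], 0.43)]
   285.20417559100827 100.7728046119663 49957 [[0.5547 0.0358 0.07  ]]
dish_orange [([0.614, 0.111, 0.086], 0.76)]
   182.57025986525505 65.06881616939364 4156 [[0.6059 0.111  0.085 ]]
dish_blue [([0.423, 0.038, 0.099], 0.72)]
dish_green [([0.592, -0.054, 0.087], 0.56)]
   373.07240644965015 23.645269242470338 3287 [[ 0.5907 -0.0543  0.085 ]]
dish_plain [([0.649, 0.077, 0.07], 0.53)]
   323.0877390326209 236.02024746906636 889 [[0.4245 0.037  0.085 ]]
```

View pics/w1.png

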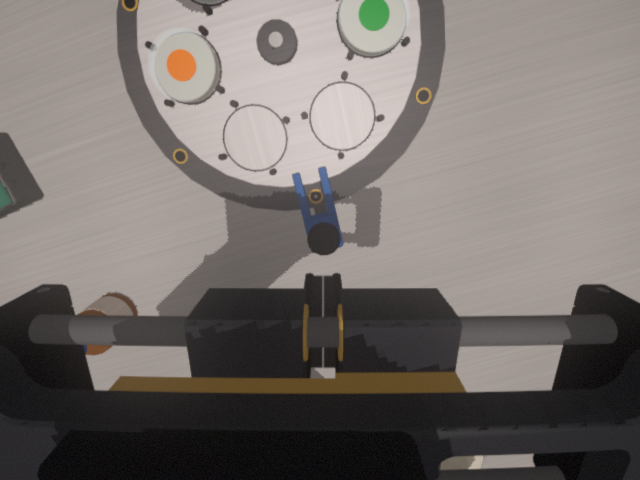

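```bash
python3 - <<'E'
from h import *
P=pose('wrist')
A=on_plane('wrist',[[255,138],[342.5,116]],.07,P)[:,:2]
b=on_plane('wrist',[[323,237.5]],.098,P)[0,:2]
k=on_plane('wrist',[[277,41]],.08,P)[0,:2]
e=A[1]-A[0];m=A.mean(0);n=np.array([-e[1],e[0]]);n*=np.sign(n[0])
S=m+n*np.sqrt(3)/2
print(A,np.hypot(*e),'S',S,'knob',k,'b',b,'r',np.hypot(*(b-S)),np.degrees(np.arctan2(*(b-S)[::-1])),'nestdir',np.degrees(np.arctan2(*(-n)[::-1])))
h=on_plane('wrist',[[180,156],[316,196],[423,96],[130,3]],.065,P)[:,:2]
print(h,np.hypot(*(h-S).T),np.degrees(np.arctan2(*(h-S).T[::-1])))
# depth-free cross-check: top camera
for uv,z in(([305.5,287],.098),([309.5,221],.08)): print(on_plane('top',[uv],z))
E
```

```text
[[ 0.53114955  0.07418125]
 [ 0.52730667 -0.01063184]] 0.08490010458741491 S [0.6026784  0.02844668] knob [0.60176894 0.02804974] b [0.42683562 0.03699908] r 0.17605064480293323 177.21552021471535 nestdir 177.4057049392258
[[ 0.53623215  0.15165348]
 [ 0.46119053  0.03446255]
 [ 0.52441028 -0.08819519]
 [ 0.67403954  0.14496218]] [0.13998221 0.14161571 0.14046788 0.13663189] [ 118.3382827   177.56532982 -123.86209307   58.51417852]
[[0.41905862 0.03592982 0.098     ]]
[[0.59620324 0.0289002  0.08      ]]
```

Request:
arm_command(
  rows=[
    {"fingers": 0,"travel": [-1.2,0.2,4.5],"roll": 0},
    {"fingers": 0,"travel": [-1.2,0.2,9],"roll": 0},
    {"fingers": 0,"travel": [-1.2,0.2,12.5],"roll": 0},
    {"fingers": 0,"travel": [-1.2,0.2,13.2],"roll": 0},
    {"fingers": 0,"travel": [-1.2,0.2,13.2],"roll": 0},
    {"fingers": 0,"travel": [-1.2,0.2,13.2],"roll": 0},
  ],
)

```text
time_s: 3.85
tcp_pos: [0.4264, 0.0378, 0.1176]
ee_rot: [[0.961, -0.276, 0.003], [-0.276, -0.961, 0.001], [0.003, -0.002, -1.0]]
wrist_force: [1.3, -0.1, 0.8]
gripper_width: 0.006
```

```bash
python3 - <<'E'
from h import *
s=sense();print(s['tcp_pos'],s['wrist_force'])
im,d=capture('side');im2,_=capture('wrist')
a=cv2.resize(im[210:310,210:343],(400,300),interpolation=2);b=cv2.resize(im2[150:330,200:440],(400,300),interpolation=2)
cv2.imwrite('pics/c2.png',np.hstack([a,b])[:,:,::-1])
E
```

```text
[0.42644014 0.03781082 0.11760448] [ 1.29356946 -0.06375337  0.80463097]
```

View pics/c2.png

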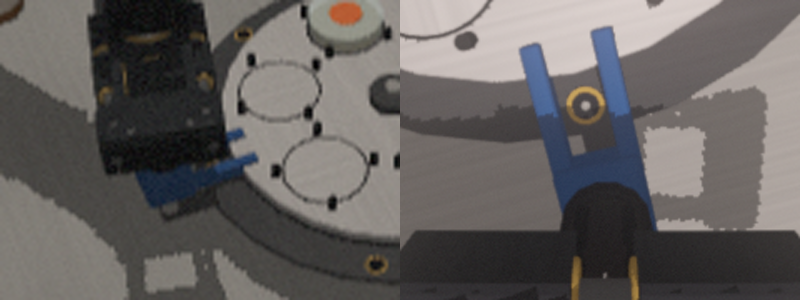

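Request:
arm_command(
  rows=[
    {"fingers": 0,"travel": [0,0,0.6],"roll": 0},
    {"fingers": 0,"travel": [0,0,0.9],"roll": 0},
    {"fingers": 0,"travel": [0,0,1.2],"roll": 0},
    {"fingers": 0,"travel": [0,0,1.5],"roll": 0},
    {"fingers": 0,"travel": [0,0,1.7],"roll": 0},
    {"fingers": 0,"travel": [0,0,1.7],"roll": 0},
  ],
)

```text
time_s: 4.55
tcp_pos: [0.4256, 0.0375, 0.0998]
ee_rot: [[0.961, -0.275, 0.001], [-0.275, -0.961, 0.0], [0.001, -0.001, -1.0]]
wrist_force: [-0.8, 0.8, 8.1]
gripper_width: 0.009
```

Request:
arm_command(
  rows=[
    {"fingers": 0,"travel": [0,0,0.1],"roll": 0},
    {"fingers": 0,"travel": [0,0,0.2],"roll": 0},
    {"fingers": 0,"travel": [0,0,0.3],"roll": 0},
    {"fingers": 0,"travel": [0,0,0.3],"roll": 0},
  ],
)

```text
time_s: 4.95
tcp_pos: [0.4256, 0.0374, 0.0981]
ee_rot: [[0.961, -0.275, 0.002], [-0.275, -0.961, -0.0], [0.002, -0.0, -1.0]]
wrist_force: [-4.4, 0.5, 17.0]
gripper_width: 0.005
```

```bash
python3 -c "
import numpy as np,json
a=np.radians(177.4+15.95);r=17.9
print(json.dumps([{'fingers':0,'travel':[round(r*(np.cos(a-d)-np.cos(a)),2),round(-r*(np.sin(a-d)-np.sin(a)),2),0],'roll':round(np.degrees(d),1)} for d in np.radians(np.arange(1,11)*3.)]))"
```

```text
[{"fingers": 0, "travel": [-0.19, -0.92, 0], "roll": 3.0}, {"fingers": 0, "travel": [-0.34, -1.84, 0], "roll": 6.0}, {"fingers": 0, "travel": [-0.43, -2.78, 0], "roll": 9.0}, {"fingers": 0, "travel": [-0.48, -3.71, 0], "roll": 12.0}, {"fingers": 0, "travel": [-0.48, -4.65, 0], "roll": 15.0}, {"fingers": 0, "travel": [-0.42, -5.58, 0], "roll": 18.0}, {"fingers": 0, "travel": [-0.32, -6.52, 0], "roll": 21.0}, {"fingers": 0, "travel": [-0.18, -7.44, 0], "roll": 24.0}, {"fingers": 0, "travel": [0.02, -8.36, 0], "roll": 27.0}, {"fingers": 0, "travel": [0.27, -9.26, 0], "roll": 30.0}]
```

Request:
arm_command(
  rows=[
    {"fingers": 0,"travel": [-0.19,-0.92,0.1],"roll": 3.0},
    {"fingers": 0,"travel": [-0.34,-1.84,0.1],"roll": 6.0},
    {"fingers": 0,"travel": [-0.43,-2.78,0.1],"roll": 9.0},
    {"fingers": 0,"travel": [-0.48,-3.71,0.1],"roll": 12.0},
    {"fingers": 0,"travel": [-0.48,-4.65,0.1],"roll": 15.0},
    {"fingers": 0,"travel": [-0.42,-5.58,0.1],"roll": 18.0},
    {"fingers": 0,"travel": [-0.32,-6.52,0.1],"roll": 21.0},
    {"fingers": 0,"travel": [-0.18,-7.44,0.1],"roll": 24.0},
    {"fingers": 0,"travel": [0.02,-8.36,0.1],"roll": 27.0},
    {"fingers": 0,"travel": [0.27,-9.26,0.1],"roll": 30.0},
  ],
)

```text
time_s: 5.95
tcp_pos: [0.4549, 0.1271, 0.0981]
ee_rot: [[0.694, -0.72, 0.005], [-0.72, -0.694, 0.002], [0.002, -0.005, -1.0]]
wrist_force: [-4.1, 0.6, 18.2]
gripper_width: 0.006
```

Request:
arm_command(
  rows=[
    {"fingers": 0,"travel": [-0.19,-0.92,0],"roll": 3.0},
    {"fingers": 0,"travel": [-0.34,-1.84,0],"roll": 6.0},
    {"fingers": 0,"travel": [-0.43,-2.78,0],"roll": 9.0},
    {"fingers": 0,"travel": [-0.48,-3.71,0],"roll": 12.0},
    {"fingers": 0,"travel": [-0.48,-4.65,0],"roll": 15.0},
    {"fingers": 0,"travel": [-0.42,-5.58,0],"roll": 18.0},
    {"fingers": 0,"travel": [-0.32,-6.52,0],"roll": 21.0},
    {"fingers": 0,"travel": [-0.18,-7.44,0],"roll": 24.0},
    {"fingers": 0,"travel": [0.02,-8.36,0],"roll": 27.0},
    {"fingers": 0,"travel": [0.27,-9.26,0],"roll": 30.0},
  ],
)

```text
time_s: 6.95
tcp_pos: [0.5244, 0.1883, 0.0982]
ee_rot: [[0.241, -0.971, 0.006], [-0.971, -0.241, 0.001], [0.001, -0.006, -1.0]]
wrist_force: [0.6, -4.8, 13.0]
gripper_width: 0.002
```

```bash
python3 - <<'E'
from h import *
s=sense();print(s['tcp_pos'],s['wrist_force'])
P=pose('wrist');im,d=capture('wrist');print(P[2])
cv2.imwrite('pics/w3.png',im[:,:,::-1])
im,d=capture('side');cv2.imwrite('pics/s3.png',cv2.resize(im[120:320,220:460],(720,600))[:,:,::-1])
E
```

```text
[0.52436622 0.18833884 0.0981525 ] [ 0.62466053 -4.77386969 12.96285654]
[0.54243881 0.11022472 0.24774386]
```

View pics/w3.png

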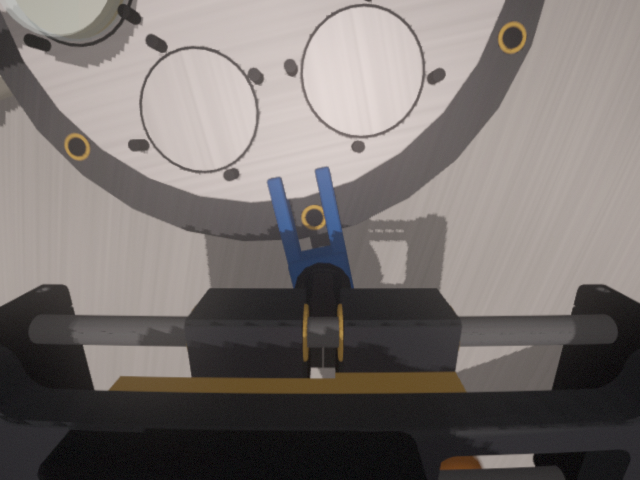

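View pics/s3.png

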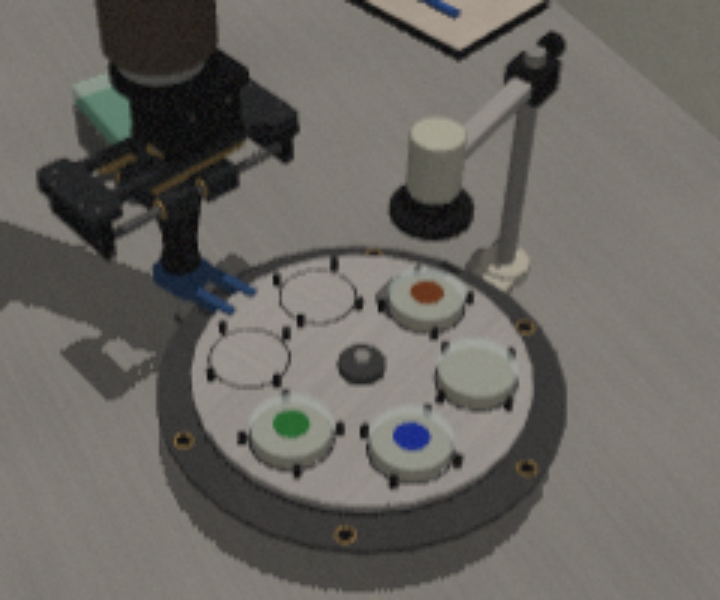

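```bash
python3 - <<'E'
from h import *
P=pose('wrist')
A=on_plane('wrist',[[199.5,109],[363,71]],.07,P)[:,:2]
e=A[1]-A[0];m=A.mean(0);n=np.array([-e[1],e[0]]);n*=np.sign(n[0])
S=m+n*np.sqrt(3)/2
print(A,np.hypot(*e),S,'nestdir',np.degrees(np.arctan2(*(-n)[::-1])))
for z in(.055,.06,.065):
    h=on_plane('wrist',[[77,147],[313.5,217],[512,38]],z,P)[:,:2]
    print(z,np.hypot(*(h-S).T),np.degrees(np.arctan2(*(h-S).T[::-1])))
E
```

```text
[[0.60913525 0.11196915]
 [0.53364626 0.07525662]] 0.0839428201778125 [0.60318474 0.0282375 ] nestdir 115.93502807784878
0.055 [0.14406337 0.14270045 0.1419431 ] [ 56.86797821 116.50743867 176.57780856]
0.06 [0.14129402 0.14160616 0.13994875] [ 57.86854381 116.68139164 175.74039738]
0.065 [0.13856946 0.14051318 0.13798516] [ 58.90878345 116.85805243 174.87896428]
```

Request:
arm_command(
  rows=[
    {"fingers": 0,"travel": [0.04,0.18,0.05],"roll": -0.6},
    {"fingers": 0,"travel": [0.08,0.36,0.1],"roll": -1.2},
    {"fingers": 0,"travel": [0.08,0.36,0.1],"roll": -1.2},
    {"fingers": 0,"travel": [0.08,0.36,0.1],"roll": -1.2},
  ],
)

```text
time_s: 7.45
tcp_pos: [0.522, 0.1873, 0.0981]
ee_rot: [[0.264, -0.965, 0.009], [-0.965, -0.264, 0.003], [-0.0, -0.009, -1.0]]
wrist_force: [0.4, -3.1, 13.6]
gripper_width: 0.007
```

```bash
python3 - <<'E'
from h import *
s=sense();t=s['tcp_pos']
for S in((.602,.0285),(.603,.0283)):
    g=lambda p:np.degrees(np.arctan2(p[1]-S[1],p[0]-S[0]))
    print(t,s['wrist_force'],g((.4256,.0374)),g(t))
P=pose('wrist');im,d=capture('wrist')
cv2.imwrite('pics/w4.png',im[:250,:,::-1])
E
```

```text
[0.52203301 0.18728458 0.09810598] [ 0.4148337  -3.07075878 13.63517961] 177.11167568062368 116.7307119455953
[0.52203301 0.18728458 0.09810598] [ 0.4148337  -3.07075878 13.63517961] 177.06350058512785 116.98864190036258
```

View pics/w4.png

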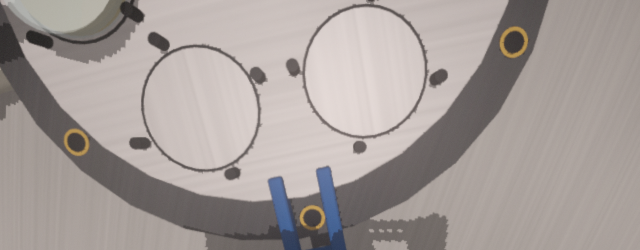

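Turned about 60.2°, so the pin should be under the hole. I'll release straight up.

Request:
arm_command(
  rows=[
    {"fingers": 0,"travel": [0,0,-0.2],"roll": 0},
    {"fingers": 0,"travel": [0,0,-0.4],"roll": 0},
    {"fingers": 0,"travel": [0,0,-0.6],"roll": 0},
    {"fingers": 0,"travel": [0,0,-0.8],"roll": 0},
    {"fingers": 0,"travel": [0,0,-1.0],"roll": 0},
    {"fingers": 0,"travel": [0,0,-1.0],"roll": 0},
  ],
)

```text
time_s: 8.1
tcp_pos: [0.5203, 0.1863, 0.1059]
ee_rot: [[0.263, -0.965, 0.005], [-0.965, -0.263, 0.001], [0.001, -0.005, -1.0]]
wrist_force: [2.6, -1.9, 5.3]
gripper_width: 0.004
```

The button followed to about 3 mm below the top with spring force still on the finger, so the pin is in the hole. I'll back off fully.

Request:
arm_command(
  rows=[
    {"fingers": 0,"travel": [0,0,-0.3],"roll": 0},
    {"fingers": 0,"travel": [0,0,-0.7],"roll": 0},
    {"fingers": 0,"travel": [0,0,-3],"roll": 0},
    {"fingers": 0,"travel": [0,0,-7],"roll": 0},
    {"fingers": 0,"travel": [2,0,-11],"roll": 0},
    {"fingers": 0,"travel": [5,0,-14],"roll": 0},
    {"fingers": 0,"travel": [5,0,-14],"roll": 0},
    {"fingers": 0,"travel": [5,0,-14],"roll": 0},
  ],
)

```text
time_s: 8.9
tcp_pos: [0.5307, 0.1378, 0.2437]
ee_rot: [[0.26, -0.966, -0.001], [-0.966, -0.26, 0.001], [-0.001, 0.001, -1.0]]
wrist_force: [-0.5, 0.2, -0.2]
gripper_width: 0.006
```

```bash
python3 - <<'E'
from h import *
s=sense();print(s['tcp_pos'],s['wrist_force'])
ims=[]
for c in('top','side','wrist'):
    im,d=capture(c);ims.append(im)
    for n in('plunger_top','dish_orange','dish_plain','dish_blue','dish_green'):
        r=search_frame(c,n);print(c,n,[(np.round(q['position'],3).tolist(),round(q['p'],2)) for q in r[:1]])
        if n=='plunger_top' and r:
            q=cut_out(c,n)
            if q:
                v,u=np.nonzero(q[0]['mask']);k,R,o=pose(c);dd=np.median(d[v,u]);f=240/np.tan(np.radians(k['fov_y']/2))
                print('   px',u.mean(),v.mean(),'z~',(o+R@np.array([(u.mean()-k['cx'])/f,(v.mean()-k['cy'])/f,1])*dd))
cv2.imwrite('pics/e1.png',np.hstack([cv2.resize(ims[1][120:320,220:460],(400,333)),cv2.resize(ims[2],(400,333))])[:,:,::-1])
E
```

```text
[0.53069401 0.13778895 0.24369029] [-0.4761089   0.2160061  -0.19154185]
top plunger_top [([0.609, 0.039, 0.07], 0.47)]
   px 245.80851063829786 249.29787234042553 z~ [0.51515349 0.19234046 0.09819162]
top dish_orange [([0.661, 0.067, 0.088], 0.75)]
top dish_plain [([0.673, -0.021, 0.084], 0.65)]
top dish_blue [([0.598, -0.058, 0.085], 0.62)]
top dish_green [([0.52, -0.008, 0.079], 0.88)]
side plunger_top [([0.516, 0.182, 0.099], 0.44)]
   px 277.2848101265823 207.27848101265823 z~ [0.51517974 0.17870318 0.09112487]
side dish_orange [([0.678, 0.064, 0.086], 0.7)]
side dish_plain [([0.672, -0.022, 0.087], 0.7)]
side dish_blue [([0.598, -0.064, 0.082], 0.96)]
side dish_green [([0.52, -0.015, 0.082], 0.63)]
wrist plunger_top [([0.525, 0.177, 0.098], 0.74)]
   px 320.63194444444446 263.8009259259259 z~ [0.52362313 0.17257978 0.09420129]
wrist dish_orange [([0.671, 0.062, 0.084], 0.93)]
wrist dish_plain [([0.668, -0.004, 0.08], 0.9)]
wrist dish_blue [([0.612, 0.063, 0.069], 0.66)]
wrist dish_green [([0.528, -0.012, 0.084], 0.69)]
```

View pics/e1.png

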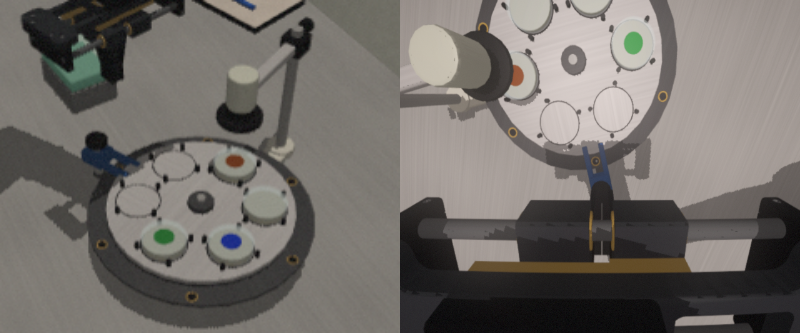

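```bash
python3 -c "
from station import *
print(finish_job(),sense()['time_s'])"
```

```text
the job is handed in; nothing more can be done
the job is handed in; nothing more can be done
```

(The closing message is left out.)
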